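# Set out the gift-packing corner around the scale and the ink pad

### The job

Get the gift-packing corner ready: lay the smaller chocolate box flat in the middle of the scale's silver plate, its long side along the scale's long side, and the smaller ribbon spool flat on top of the middle of that box. Stand the date stamp upright in the middle of the ink pad, and lay the tape roll flat on the counter right in front of the pad (on the robot's side), in line with the pad's middle and about 3 cm clear of its front edge. Let go of everything, and leave the bigger spool and the bigger box where they are.

Things in the scene. Friction and masses are not known exactly. Their poses are not given: they have to be found in the camera images.
- scale_top (a point): flat black digital scale, display in front, fixed, 125 (x) x 150 (y) x 29 mm high; the point is the centre of its silver plate (98 x 143 mm), at its upper face, 29 mm above the counter, 11 mm behind the middle of the whole scale. x points away from the robot (turned up to 0.2 rad), y along the long side, z up. It stands left or right on the counter, the ink pad on the other side.
- pad_top (a point): closed ink pad, red top on a black base, fixed to the counter, 59 (x) x 86 (y) x 16 mm high; the point is the centre of its upper face, 16 mm above the counter. Its x axis points away from the robot (turned up to 0.2 rad), so its front edge is 30 mm from the centre towards -x; y is along its long side. Its lid does not open.
- box_mid (a point): the smaller of the two loose chocolate boxes, kraft-coloured card, 62 (x) x 110 (y) x 34 mm high, 0.1 kg; the point is its centre, 17 mm above its underside; x across, y along its long side, z up. It starts with its long side about away from the robot. Grasp it across its 62 mm width. Stands in the front row with the spool, the stamp and the tape, in any order.
- spool_mid (a point): the smaller of the two ribbon spools, flat disc with card flanges, 60 mm across, 20 mm high, lying flat, 45 g; the point is its centre, 10 mm above its underside; z up.
- stamp_mid (a point): date stamp, dark wood: a base 20 (x) x 42 (y) x 12 mm with an upright round handle, thickest (24 mm) near its top, 60 mm high in all, to be grasped by the handle, standing upright, 50 g; the point is its centre, 30 mm above its underside; z up.
- tape_mid (a point): roll of gold tape, a ring 52 mm across, 18 mm high, with a hole about 20 mm wide, lying flat, 30 g; the point is its centre, 9 mm above its underside; z up.
- big_spool_mid (a point): the bigger ribbon spool, 68 mm across, 20 mm high, lying flat towards the back left; not needed, stays where it is; the point is its centre.
- big_box_mid (a point): the bigger loose chocolate box, dark brown, 66 x 130 x 36 mm, lying right of the middle towards the back; not needed, stays where it is; the point is its centre.
There are look-alikes about, which are no part of the job. Leave any turquoise look-alike of the part that bears tape_mid alone.

How it is judged:
By the outcome, as a careful person would: the job done as asked, in the order asked, and still so for the second after the job is handed in, with the robot touching nothing.
It also fails if it takes over 99 s, if anything falls off the work surface, if the arm or the gripper's body presses on something with over 40 N, if the wrist force passes 120 N, or if a joint passes its speed limit or range.

### The arm

A 6-joint arm with a two-finger parallel gripper is mounted at the origin on a cart in front of the work surface, level with it; the furniture and walls round the work are solid. World frame = base frame: x ahead of the robot, y to its left, z up, the work surface at z = 0. Lengths are in m, angles in rad, forces in N, time in s.
With the tool pointing down it reaches from about 0.375 to 0.825 m from the base axis. Payload 5.5 kg.
Tool frame: the origin (TCP) lies at the very end of the fingers, on their centre line; the grasp point (between the pads) lies 19 mm behind it; z points along the fingers, y is the direction in which the jaws open and shut (so a half turn about z gives the same grasp; the last joint's range is limited). The gripper opens to 85 mm and grips with 20 to 120 N. Pads are 22 mm wide; open, the fingers measure 114 mm over their backs; the gripper's body (76 mm by 85 mm) begins 54 mm behind the grasp point. The pads swing forward as they close: fully open they stand 13 mm farther back than shut.
Start: joints at [1.299, 0.314, -0.047, 1.21, 0, 1.571], TCP at [0.161, 0.578, 0.231] pointing down, gripper open.
Joint ranges: [-2.67, 2.67], [-0.69, 1.73], [-1.03, 1.25], [-2.08, 2.16], [-1.42, 1.45], [-3.14, 3.14]. Speed limits (rad/s): [2.39, 2.39, 3.01, 3.14, 3.14, 3.14].

### API

Orientations are given as a rotation vector (axis times angle).
In Python, from bench import sensors, viewer, order gives the robot as it stands.
- The arm moves only by the shell command python3 -m pendant 'ROWS' [OPENING] [FORCE]. ROWS is JSON, a list that holds one entry, the list of rows, each a list of 4 numbers: the shift along the world's x, y, z in units of 0.12 m (1.0 is 0.12 m), then the turn about the world's z in units of pi rad (1.0 is pi rad). In form: [[[tx, ty, tz, turn], ...]]. A call has 1 to 10 rows; each row is the pose to reach, as a shift and turn from the pose commanded when the call began, turning the shorter way round; what a row does not reach only later rows make up. A row lasts 1/12 s, in which the tool goes at most 41.7 mm and 7.16 degrees, less where a joint would pass 70% of its speed; a pose out of reach is approached as far as the arm can. A call with a number of a shift or a turn outside -1 to 1 is refused whole. A call with a gripper value outside its range is refused whole. OPENING is the finger opening in mm, from 0 to 85.4, set as the call begins (- or left out, the last holds). The fingers move at their own pace and stop on an object; FORCE is the grip in N (left out, the last holds). Time passes only in rows, so rows that repeat a pose let the fingers close. It gives the time, the measured TCP pose, the force and the opening at its end, in the units of the state.
- sensors.sense(): the state, without advancing time (a new reading comes with each control period).
- viewer.get_image(name): name is "scene" or "top"; returns the picture (480x640x3 uint8, blue, green, red); there is no depth.
- viewer.calibration(name): a dict with "fx", "fy", "cx", "cy" (pixels), "world_to_cam" (4x4, takes a point from world to camera coordinates). Camera axes: x right, y down, z forward; pixel columns grow to the right and rows downward; lengths in m; the calibration is good to about 2 mm. A picture is of the moment at which its call begins. calibration takes no time and is no camera call.
- order.finish_job(): hands the job in, once; it reports no verdict.
The state is a dict: "clock": time; "joint_positions": joint angles; "dq": joint speeds; "joint_torque": joint torques, N m; "tool_pos": TCP position; "ee_rot": TCP orientation; "ft_force": force on the tool from outside, world axes, zero at the start; "wrist_torque": the same for the moment, N m; "opening": finger opening in m.
Only numpy, scipy, OpenCV 4.12 (cv2) and the standard library are available. Lean on these libraries where they do the work, as an engineer would, in place of code of your own. Each camera call takes 0.05 s, during which the arm holds its last target. There are 200 camera calls.

## Working session

There is one attempt and no reset: what is moved stays moved. The work goes in short steps, Python scripts to look and compute and a shell command to move; the robot and the scene stay as the last step left them, time stands still between calls to the robot, and variables do not carry over. Pictures are saved under pics/ and viewed, about 12 in all and at most 16, crops included, and the job is handed in when it is done.

```bash
mkdir -p pics; ls
python3 - <<'E'
from bench import sensors, viewer
import cv2
for n in("scene","top"):
    cv2.imwrite(f"pics/{n}0.png",viewer.get_image(n)); c=viewer.calibration(n); print(n,c)
s=sensors.sense();print(s)
E
```

```text
pics
scene {'fx': 450.2827939156717, 'fy': 450.2827939156717, 'cx': 320.7226005451855, 'cy': 237.13303516184897, 'world_to_cam': array([[-0.50805728, -0.86131522, -0.00372773,  0.33697504],
       [-0.53539146,  0.3191915 , -0.78196724,  0.31092553],
       [ 0.67471014, -0.39528836, -0.62330838,  0.7157045 ],
       [ 0.        ,  0.        ,  0.        ,  1.        ]])}
top {'fx': 515.3295143796049, 'fy': 515.3295143796049, 'cx': 314.4367657971181, 'cy': 239.64738694464336, 'world_to_cam': array([[-0.10938273, -0.99398453, -0.00549345,  0.11125888],
       [-0.96918046,  0.10787721, -0.22147626,  0.55133913],
       [ 0.2207366 , -0.01890154, -0.97515029,  1.0500434 ],
       [ 0.        ,  0.        ,  0.        ,  1.        ]])}
{'clock': 0.1, 'joint_positions': array([ 1.29900735e+00,  3.14155650e-01, -4.80049649e-02,  1.21023072e+00,
       -2.93463661e-05,  1.57082223e+00]), 'dq': array([ 0.00054447, -0.00128212,  0.00274557, -0.00053021, -0.00044935,
        0.00159268]), 'joint_torque': array([ 7.03965434e-04, -5.40765381e+01,  3.40542090e+01,  1.11424821e-02,
        1.26331297e-04,  1.07111717e-05]), 'tool_pos': array([0.16093497, 0.57744347, 0.23050926]), 'ee_rot': array([-4.25627127e-01, -3.11243713e+00,  2.48843940e-03]), 'ft_force': array([ 0.15121109, -0.55660857, -0.58817161]), 'wrist_torque': array([ 0.01585114,  0.00573028, -0.02698331]), 'opening': 0.08535159820817093}
```

View pics/top0.png

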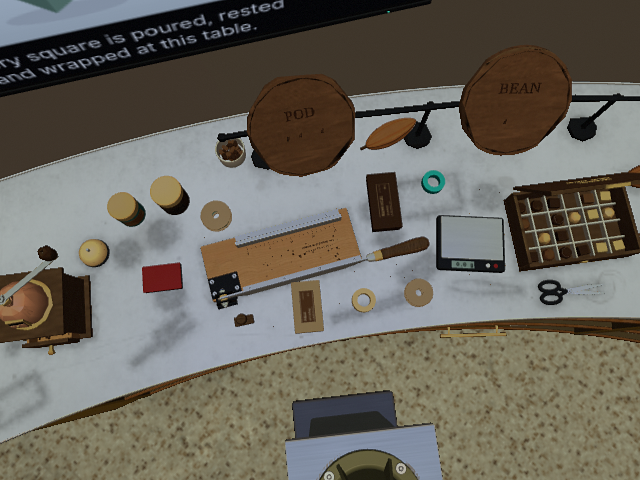

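View pics/scene0.png

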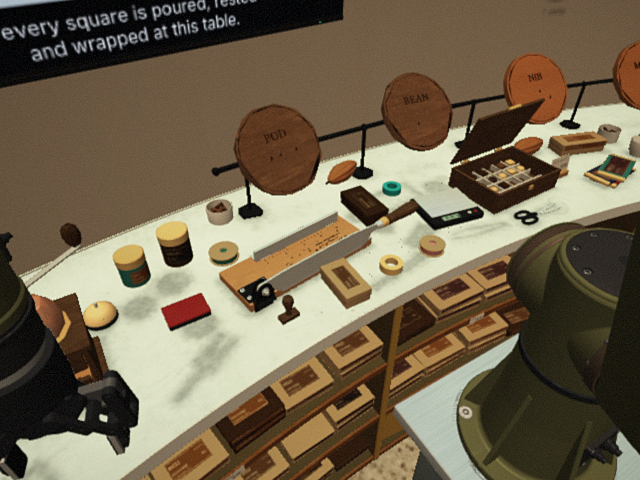

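The top view shows the red pad (162,278), stamp (243,320), kraft box (308,306), gold tape (363,300), small spool (418,292) and scale plate (470,243). The turquoise ring (433,181), the big box and the big spool are left alone. A paper cutter sits behind the front row.

```bash
cat > h.py <<'E'
import numpy as np, cv2
from bench import viewer, sensors
def ray(cam,uv,z):
    c=viewer.calibration(cam);T=c["world_to_cam"];R=T[:3,:3];o=-R.T@T[:3,3]
    uv=np.atleast_2d(np.asarray(uv,float))
    d=np.c_[(uv[:,0]-c["cx"])/c["fx"],(uv[:,1]-c["cy"])/c["fy"],np.ones(len(uv))]@R
    return (o+d*((z-o[2])/d[:,2])[:,None])[:,:2]
def proj(cam,p):
    c=viewer.calibration(cam);q=c["world_to_cam"]@np.r_[p,1]
    return c["fx"]*q[0]/q[2]+c["cx"],c["fy"]*q[1]/q[2]+c["cy"]
def blob(im,roi,lo,hi):
    x0,y0,x1,y1=roi; m=cv2.inRange(cv2.cvtColor(im,cv2.COLOR_BGR2HSV)[y0:y1,x0:x1],lo,hi)
    m=cv2.morphologyEx(m,cv2.MORPH_CLOSE,np.ones((3,3)))
    cs=cv2.findContours(m,cv2.RETR_EXTERNAL,cv2.CHAIN_APPROX_NONE)[0]
    c=max(cs,key=cv2.contourArea).reshape(-1,2)+[x0,y0]
    return c
def rect(cam,c,z):
    w=(ray(cam,c,z)*1000).astype(np.float32); (cx,cy),(a,b),t=cv2.minAreaRect(w)
    # angle of long side in world xy, in deg
    if a<b: t+=90
    t=(t+90)%180-90
    return np.round([cx,cy,max(a,b),min(a,b),t],1)
E
python3 - <<'E'
from h import *
im=cv2.imread("pics/top0.png")
H=cv2.cvtColor(im,cv2.COLOR_BGR2HSV)
for n,(u,v) in dict(counter=(340,350),pad=(162,278),box=(300,320),tape=(356,300),spool=(408,290),plate=(470,235),stamp=(243,320),cut=(290,270),ctr2=(390,310)).items(): print(n,H[v,u])
for n,roi,lo,hi,z in [("pad",(135,255,190,300),(0,120,60),(12,255,255),.016),("pad2",(135,255,190,300),(165,120,60),(180,255,255),.016),
 ("box",(285,280,330,340),(8,60,60),(30,255,255),.034),("tape",(347,284,380,316),(10,60,60),(35,255,255),.018),("spool",(400,275,437,310),(8,60,60),(30,255,255),.020),
 ("plate",(430,205,510,260),(30,0,130),(130,60,255),.029),("scale",(430,205,515,280),(0,0,0),(180,255,90),.025),("stamp",(225,305,262,332),(0,0,0),(180,255,110),.03),("stampbase",(225,305,262,332),(0,0,0),(180,255,110),.012)]:
    try:
        c=blob(im,roi,lo,hi); print(n,rect("top",c,z),c.min(0),c.max(0),cv2.contourArea(c))
    except Exception as e: print(n,e)
cv2.imwrite("pics/c0.png",cv2.resize(im[200:345,130:515],None,fx=2,fy=2,interpolation=cv2.INTER_CUBIC))
E
```

```text
counter [ 25  60 132]
pad [  1 198 103]
box [ 19 102 125]
tape [ 21 103 158]
spool [ 18  98 125]
plate [ 98  19 146]
stamp [ 15 140  60]
cut [ 15 144 135]
ctr2 [109  26 158]
pad [523.1 395.7  84.8  56.8 -89.5] [142 263] [181 292] 907.0
pad2 [500.1 384.2   0.    0.    0. ] [167 287] [167 287] 0.0
box [423.7  81.8 111.4  61.1  -1. ] [291 280] [323 333] 1384.0
tape [425.  -42.9  50.5  50.3  83.7] [352 288] [375 311] 416.0
spool [ 427.  -163.2   61.8   59.1  -52.7] [404 279] [432 306] 591.5
plate [ 547.7 -295.3  180.1  123.9   83.6] [430 205] [509 259] 3834.0
scale [ 522.3 -293.6  150.7  125.9   80.9] [436 215] [504 272] 3647.5
stamp [411.4 220.   42.3  26.7 -83.8] [234 313] [254 326] 182.5
stampbase [413.  222.4  43.   27.2 -83.8] [234 313] [254 326] 182.5
```

View pics/c0.png

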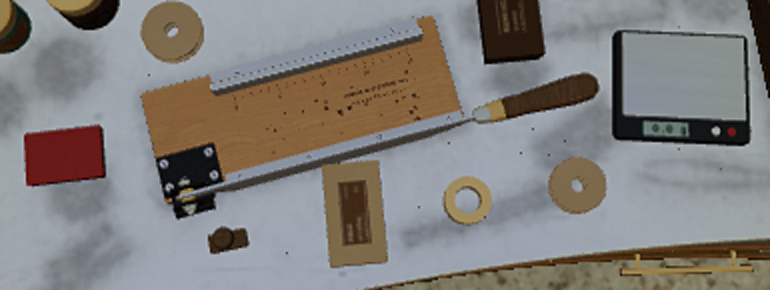

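Every measured size matches its given size. The box is at (424,82), tape (425,-43), spool (427,-163), stamp (413,221), pad (523,396) and scale middle (522,-294) with yaw -9°. Next I move over the box.

```bash
for i in 1 2 3 4 5; do python3 -m pendant '[[[0.15,-0.28,0,0.006],[0.3,-0.56,0,0.012],[0.44,-0.83,0,0.016],[0.44,-0.83,0,0.016]]]' 85; done; python3 -m pendant '[[[0,0,-0.3,0],[0,0,-0.6,0],[0,0,-0.6,0],[0,0,-0.6,0],[0,0,-0.6,0]]]'
python3 - <<'E'
from h import *
im=viewer.get_image("scene");cv2.imwrite("pics/s1.png",im)
s=sensors.sense();print(s["tool_pos"],s["joint_positions"],proj("scene",s["tool_pos"]))
im=cv2.imread("pics/top0.png")
# scale plate corners: brightness segmentation within scale
g=cv2.cvtColor(im,cv2.COLOR_BGR2GRAY)
m=np.zeros_like(g); 
c=blob(im,(430,205,515,280),(0,0,0),(180,255,90))
cv2.drawContours(m,[c.reshape(-1,1,2)],-1,255,-1); m=cv2.erode(m,np.ones((3,3)))
p=((g>100)&(m>0)).astype(np.uint8)*255
c2=max(cv2.findContours(p,cv2.RETR_EXTERNAL,cv2.CHAIN_APPROX_NONE)[0],key=cv2.contourArea).reshape(-1,2)
print("plate",rect("top",c2,.029),c2.min(0),c2.max(0))
print("scale29",rect("top",c,.029))
# centre in scene of box top
s0=cv2.imread("pics/scene0.png")
for n,roi,z,lo,hi in [("pad",(155,285,220,335),.016,(0,150,80),(8,255,255)),("box",(315,255,378,308),.02,(10,80,60),(30,255,255))]:
    c=blob(s0,roi,lo,hi);print(n,rect("scene",c,z))
E
```

```text
clock: 0.43
tool_pos: [0.2154, 0.4728, 0.2308]
ee_rot: [0.352, 3.121, -0.007]
ft_force: [0.2, -0.5, -0.3]
opening: 0.0853
clock: 0.77
tool_pos: [0.2681, 0.3738, 0.231]
ee_rot: [0.275, 3.129, -0.005]
ft_force: [-0.9, 0.6, 0.1]
opening: 0.0848
clock: 1.1
tool_pos: [0.3211, 0.2747, 0.2311]
ee_rot: [0.198, 3.134, -0.004]
ft_force: [-0.8, 0.1, -0.4]
opening: 0.0852
clock: 1.43
tool_pos: [0.3743, 0.1754, 0.2312]
ee_rot: [0.12, 3.138, -0.004]
ft_force: [-0.5, 0.9, -0.6]
opening: 0.0845
clock: 1.77
tool_pos: [0.4275, 0.0761, 0.2312]
ee_rot: [0.041, 3.14, -0.003]
ft_force: [0.2, 0.6, -0.6]
opening: 0.0854
clock: 2.18
tool_pos: [0.4256, 0.0807, 0.1605]
ee_rot: [0.031, 3.141, 0.001]
ft_force: [-0.4, 0.4, 0.7]
opening: 0.085
[0.4262945  0.08077878 0.1611093 ] [ 1.87165737e-01  4.44612844e-02 -5.39279794e-01  9.84702621e-01
  1.36972497e-04  2.06956031e-01] (np.float64(346.68376473087017), np.float64(228.08207375834368))
plate [ 534.  -298.   135.1   94.3   80.9] [441 216] [502 259]
scale29 [ 521.6 -292.3  150.1  125.5   80.9]
pad [523.7 396.8  83.4  58.9 -89.4]
box [429.6  72.3 142.8 103.9   2.3]
```

View pics/s1.png

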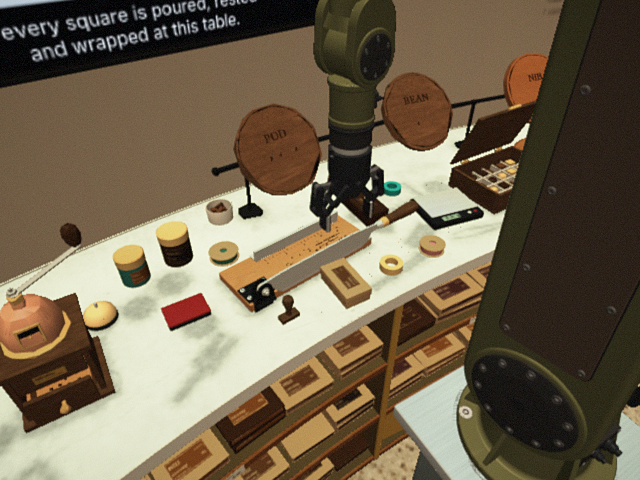

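The gripper is above the box with the jaws across its width. I'll descend and grip.

```bash
python3 -m pendant '[[[-0.02,0.01,-0.3,0],[-0.02,0.01,-0.6,0],[-0.02,0.01,-0.9,0],[-0.02,0.01,-0.9,0],[-0.02,0.01,-0.9,0]]]'; python3 -m pendant '[[[0,0,-0.15,0],[0,0,-0.28,0],[0,0,-0.38,0],[0,0,-0.38,0],[0,0,-0.38,0]]]';  python3 -m pendant '[[[0,0,0,0],[0,0,0,0],[0,0,0,0],[0,0,0,0],[0,0,0,0],[0,0,0,0],[0,0,0,0],[0,0,0,0]]]' 50 30
```

```text
clock: 2.65
tool_pos: [0.4223, 0.0814, 0.0519]
ee_rot: [-0.032, -3.14, 0.001]
ft_force: [0.5, -0.0, 0.4]
opening: 0.0847
clock: 3.07
tool_pos: [0.4246, 0.0817, 0.0079]
ee_rot: [0.032, 3.139, 0.001]
ft_force: [0.7, 0.2, 1.1]
opening: 0.0847
clock: 3.73
tool_pos: [0.4244, 0.0815, 0.0076]
ee_rot: [0.032, 3.138, 0.001]
ft_force: [-0.9, 0.4, 8.2]
opening: 0.0615
```

```bash
python3 -m pendant '[[[0,0,0.1,0],[0,0,0.3,0],[0,0,0.6,0],[0,0,0.9,0],[0,0,1,0],[0,0,1,0]]]'; python3 -m pendant '[[[0,0,0.25,0],[0,0,0.25,0]]]'; for i in 1 2 3 4; do python3 -m pendant '[[[0.05,-0.18,0,-0.03],[0.11,-0.38,0,-0.06],[0.17,-0.58,0,-0.1],[0.226,-0.786,0,-0.136],[0.226,-0.786,0,-0.136]]]'; done;  python3 -m pendant '[[[0,0,0,0],[0,0,0,0],[0,0,0,0],[0,0,0,0]]]'
python3 - <<'E'
from h import *
cv2.imwrite("pics/s2.png",viewer.get_image("scene")[100:300,250:550].repeat(2,0).repeat(2,1))
E
```

```text
clock: 4.23
tool_pos: [0.4259, 0.0818, 0.1302]
ee_rot: [0.032, 3.134, 0.003]
ft_force: [0.7, 0.4, -1.2]
opening: 0.0615
clock: 4.4
tool_pos: [0.4245, 0.0815, 0.1592]
ee_rot: [0.032, 3.137, 0.001]
ft_force: [1.0, 0.6, -0.4]
opening: 0.0612
clock: 4.82
tool_pos: [0.4505, -0.0163, 0.1551]
ee_rot: [0.709, 3.06, -0.003]
ft_force: [0.2, -1.3, -0.5]
opening: 0.0616
clock: 5.23
tool_pos: [0.4779, -0.1105, 0.1551]
ee_rot: [1.34, 2.84, -0.002]
ft_force: [0.2, -0.8, -0.2]
opening: 0.0616
clock: 5.65
tool_pos: [0.5051, -0.2047, 0.1551]
ee_rot: [1.91, 2.493, -0.002]
ft_force: [-0.5, -0.2, -0.4]
opening: 0.0614
clock: 6.07
tool_pos: [0.5321, -0.2989, 0.1549]
ee_rot: [2.394, 2.033, -0.001]
ft_force: [-0.2, -0.4, -1.4]
opening: 0.0614
clock: 6.4
tool_pos: [0.5309, -0.2948, 0.1556]
ee_rot: [-2.388, -2.041, 0.0]
ft_force: [0.5, -0.5, -1.6]
opening: 0.0613
```

View pics/s2.png

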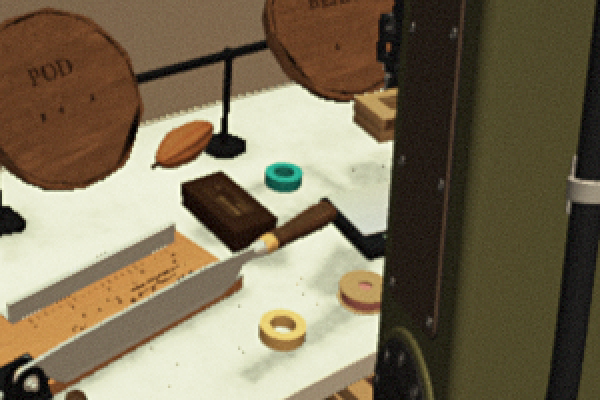

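The scene view shows the box held level; the arm hides the scale. I'll lower the box onto the plate.

```bash
python3 -m pendant '[[[0.017,-0.006,-0.25,0],[0.017,-0.006,-0.5,0],[0.017,-0.006,-0.7,0],[0.017,-0.006,-0.85,0],[0.017,-0.006,-0.9,0],[0.017,-0.006,-0.9,0],[0.017,-0.006,-0.9,0]]]'; python3 -m pendant '[[[0,0,-0.03,0],[0,0,-0.06,0],[0,0,-0.08,0],[0,0,-0.09,0],[0,0,-0.09,0],[0,0,-0.09,0]]]'
```

```text
clock: 7.03
tool_pos: [0.5335, -0.2967, 0.0484]
ee_rot: [2.39, 2.039, 0.0]
ft_force: [-0.4, -0.8, -1.0]
opening: 0.0615
clock: 7.53
tool_pos: [0.5332, -0.2969, 0.037]
ee_rot: [2.391, 2.038, 0.0]
ft_force: [0.2, -0.1, -0.5]
opening: 0.0616
```

```bash
python3 -m pendant '[[[0,0.01,-0.01,0],[0,0.01,-0.015,0],[0,0.01,-0.015,0]]]';  python3 -m pendant '[[[0,0,0,0],[0,0,0,0],[0,0,0,0],[0,0,0,0]]]' 82;  python3 -m pendant '[[[0,0,0.2,0],[0,0,0.4,0],[0,0,0.7,0],[0,0,1,0],[0,0,1,0]]]'; for i in 1 2; do python3 -m pendant '[[[-0.25,0.3,0,0],[-0.44,0.55,0,0],[-0.44,0.55,0,0],[-0.44,0.55,0,0]]]'; done
python3 - <<'E'
from h import *
im=viewer.get_image("top");cv2.imwrite("pics/t3.png",im)
cv2.imwrite("pics/t3c.png",cv2.resize(im[180:330,330:520],None,fx=3,fy=3,interpolation=cv2.INTER_CUBIC))
E
```

```text
clock: 7.78
tool_pos: [0.5334, -0.2966, 0.0366]
ee_rot: [2.389, 2.037, -0.002]
ft_force: [-2.8, -0.6, 8.8]
opening: 0.0613
clock: 8.12
tool_pos: [0.5331, -0.2955, 0.0349]
ee_rot: [-2.39, -2.038, -0.0]
ft_force: [-0.2, -0.9, 0.1]
opening: 0.0819
clock: 8.53
tool_pos: [0.537, -0.2977, 0.1625]
ee_rot: [2.383, 2.032, 0.006]
ft_force: [2.3, -1.0, 0.8]
opening: 0.0821
clock: 8.87
tool_pos: [0.4784, -0.2278, 0.1545]
ee_rot: [-2.387, -2.039, 0.001]
ft_force: [0.1, -0.6, 0.2]
opening: 0.0824
clock: 9.2
tool_pos: [0.4272, -0.163, 0.1552]
ee_rot: [2.389, 2.04, 0.0]
ft_force: [1.2, -0.6, 0.7]
opening: 0.0822
```

View pics/t3c.png

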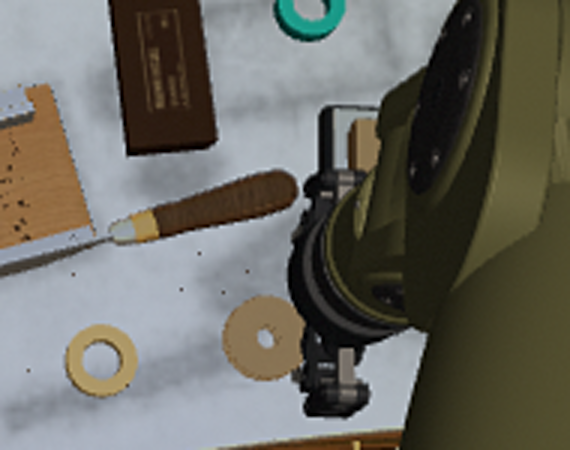

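The arm hides the scale in this view; the gripper is over the spool at crop (265,338). I'll grip it.

```bash
python3 -m pendant '[[[0,0,-0.3,0],[0,0,-0.6,0],[0,0,-0.85,0],[0,0,-0.95,0],[0,0,-0.95,0]]]' 85; python3 -m pendant '[[[0,0,-0.15,0],[0,0,-0.23,0],[0,0,-0.27,0],[0,0,-0.27,0],[0,0,-0.27,0]]]';  python3 -m pendant '[[[0,0,0,0],[0,0,0,0],[0,0,0,0],[0,0,0,0],[0,0,0,0],[0,0,0,0],[0,0,0,0],[0,0,0,0]]]' 48 25;python3 -m pendant '[[[0,0,0.1,0],[0,0,0.3,0],[0,0,0.6,0],[0,0,0.9,0],[0,0,1,0],[0,0,1,0]]]'; python3 -m pendant '[[[-0.3,0.3,0.1,0],[-0.3,0.6,0.25,0],[-0.3,0.9,0.25,0],[-0.3,0.9,0.25,0]]]';python3 -m pendant '[[[0,0.3,0,0],[0,0.6,0,0],[0,0.9,0,0],[0,0.9,0,0],[0,0.9,0,0]]]'
python3 - <<'E'
from h import *
im=viewer.get_image("top");cv2.imwrite("pics/t4.png",im)
cv2.imwrite("pics/t4c.png",cv2.resize(im[180:380,280:520],None,fx=3,fy=3,interpolation=cv2.INTER_CUBIC))
c=blob(im,(425,200,515,285),(0,0,0),(180,255,90));print("scale",rect("top",c,.027))
c=blob(im,(436,212,505,270),(8,60,60),(30,255,255));print("box",rect("top",c,.063))
E
```

```text
clock: 9.67
tool_pos: [0.4269, -0.1641, 0.0383]
ee_rot: [-2.389, -2.035, 0.003]
ft_force: [-0.2, 0.4, -0.4]
opening: 0.0849
clock: 10.08
tool_pos: [0.4283, -0.164, 0.0092]
ee_rot: [2.39, 2.038, 0.0]
ft_force: [0.8, -0.1, 0.3]
opening: 0.085
clock: 10.75
tool_pos: [0.4284, -0.1639, 0.0098]
ee_rot: [2.389, 2.037, 0.001]
ft_force: [-0.7, 0.3, 5.7]
opening: 0.0586
clock: 11.25
tool_pos: [0.4305, -0.1647, 0.1329]
ee_rot: [2.385, 2.034, 0.006]
ft_force: [-0.4, -0.5, 0.1]
opening: 0.0583
clock: 11.58
tool_pos: [0.3907, -0.0501, 0.1589]
ee_rot: [-2.382, -2.045, -0.004]
ft_force: [0.2, 0.1, -0.8]
opening: 0.0581
clock: 12.0
tool_pos: [0.391, 0.0538, 0.1579]
ee_rot: [-2.385, -2.044, 0.002]
ft_force: [-0.9, 0.1, -0.7]
opening: 0.0583
scale [ 521.9 -292.9  150.4  125.7   80.9]
box [ 532.4 -291.3  112.    66.7   81.1]
```

View pics/t4c.png

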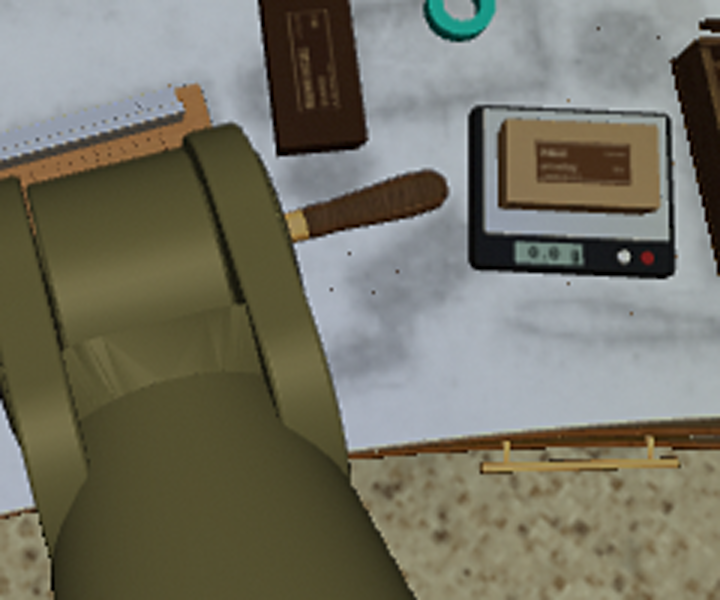

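The box lies on the plate, top-face centre near crop (583,163), with its long side along the scale. The spool is in the gripper.

Run:
```python
from h import *
im=cv2.imread("pics/t4.png")
print(ray("top",(474.3,234.3),.063))
H=cv2.cvtColor(im,cv2.COLOR_BGR2HSV)
print(H[246:254,474], H[234,440:452])
# expected top-face corners if box is at (533,-295) yaw -9
for sx,sy in((1,1),(1,-1),(-1,-1),(-1,1)):
    a=np.radians(-9.1);p=np.array([.533,-.2955])+[[np.cos(a),-np.sin(a)],[np.sin(a),np.cos(a)]]@np.array([sx*.031,sy*.055])
    u=proj("top",[*p,.063]);print(np.round((np.array(u)-[280,180])*3))
```

```text
[[ 0.53363615 -0.2941754 ]]
[[ 19 105 138]
 [ 19 103 141]
 [ 17 129  75]
 [ 13 197  31]
 [ 16  74  72]
 [ 99  21 159]
 [ 99  20 162]
 [ 99  21 160]] [[110  25  31]
 [ 70   7 115]
 [102  23 168]
 [103  22 164]
 [103  25 166]
 [104  26 170]
 [ 15 173  50]
 [ 15 152  57]
 [ 16 136  71]
 [ 18 102 140]
 [ 19 104 135]
 [ 19 103 134]]
[508. 118.]
[660. 125.]
[663. 209.]
[509. 202.]
```

```bash
for i in 1 2 3; do python3 -m pendant '[[[0.1,-0.25,0,0],[0.2,-0.5,0,0],[0.3,-0.75,0,0],[0.395,-0.97,0,0],[0.395,-0.97,0,0]]]'; done;  python3 -m pendant '[[[0,0,0,0],[0,0,-0.1,0],[0,0,-0.3,0],[0,0,-0.5,0],[0,0,-0.6,0],[0,0,-0.6,0],[0,0,-0.6,0],[0,0,-0.6,0]]]'
```

```text
clock: 12.47
tool_pos: [0.4406, -0.0695, 0.1585]
ee_rot: [2.395, 2.028, -0.001]
ft_force: [1.1, 0.3, 0.4]
opening: 0.0583
clock: 12.88
tool_pos: [0.4876, -0.1859, 0.1583]
ee_rot: [2.395, 2.03, -0.001]
ft_force: [-0.0, -1.0, -0.1]
opening: 0.0583
clock: 13.3
tool_pos: [0.5344, -0.3019, 0.1579]
ee_rot: [2.394, 2.031, -0.001]
ft_force: [0.1, -0.2, -0.5]
opening: 0.0586
clock: 13.97
tool_pos: [0.5343, -0.2967, 0.0877]
ee_rot: [2.389, 2.038, 0.001]
ft_force: [0.3, -0.8, -0.4]
opening: 0.0588
```

```bash
python3 -m pendant '[[[-0.008,0.012,-0.05,0],[-0.008,0.012,-0.1,0],[-0.008,0.012,-0.115,0],[-0.008,0.012,-0.115,0],[-0.008,0.012,-0.115,0],[-0.008,0.012,-0.115,0]]]'; python3 -m pendant '[[[0,0,-0.008,0],[0,0,-0.015,0],[0,0,-0.015,0]]]'
```

```text
clock: 14.47
tool_pos: [0.5329, -0.2954, 0.073]
ee_rot: [2.39, 2.038, 0.0]
ft_force: [-0.2, 1.3, 0.4]
opening: 0.0584
clock: 14.72
tool_pos: [0.5329, -0.2954, 0.0728]
ee_rot: [2.39, 2.038, 0.001]
ft_force: [-4.9, 3.4, 13.4]
opening: 0.0585
```

```bash
python3 -m pendant '[[[0,0,0,0],[0,0,0,0],[0,0,0,0],[0,0,0,0]]]' 80;  python3 -m pendant '[[[0,0,0.2,0],[0,0,0.4,0],[0,0,0.7,0],[0,0,1,0],[0,0,1,0]]]'; for i in 1 2 3 4 5; do python3 -m pendant '[[[-0.05,0.22,0,0.03],[-0.1,0.44,0,0.06],[-0.15,0.66,0,0.09],[-0.2,0.86,0,0.11],[-0.2,0.86,0,0.11]]]' 50 | grep tool; done;python3 -m pendant '[[[0,0,0,0],[0,0,0,0],[0,0,0,0]]]'
python3 - <<'E'
from h import *
im=viewer.get_image("top");cv2.imwrite("pics/t5.png",im)
a=cv2.resize(im[200:280,425:525],None,fx=4,fy=4,interpolation=cv2.INTER_CUBIC)
t=cv2.imread("pics/top0.png");s=cv2.imread("pics/scene0.png")
b=cv2.resize(t[300:340,220:270],None,fx=8,fy=8,interpolation=cv2.INTER_CUBIC)
c=cv2.resize(s[285:330,265:315],None,fx=8,fy=7.112,interpolation=cv2.INTER_CUBIC)
print(b.shape,c.shape)
o=np.zeros((640,800,3),np.uint8);o[:320,:400]=a;o[:320,400:]=b;o[320:,:400]=cv2.resize(c,(400,320));cv2.imwrite("pics/m5.png",o)
E
```

```text
clock: 15.05
tool_pos: [0.5328, -0.2954, 0.0708]
ee_rot: [-2.39, -2.038, 0.0]
ft_force: [-0.5, 0.2, -0.1]
opening: 0.0797
clock: 15.47
tool_pos: [0.5363, -0.2974, 0.1985]
ee_rot: [2.383, 2.032, 0.006]
ft_force: [1.4, -0.8, 1.6]
opening: 0.0801
tool_pos: [0.5074, -0.1886, 0.1907]
tool_pos: [0.4838, -0.0862, 0.1908]
tool_pos: [0.4603, 0.0165, 0.191]
tool_pos: [0.437, 0.1196, 0.1911]
tool_pos: [0.4134, 0.2229, 0.1911]
clock: 17.8
tool_pos: [0.4134, 0.2193, 0.191]
ee_rot: [0.007, 3.142, -0.001]
ft_force: [0.3, 0.3, -0.2]
opening: 0.0502
(320, 400, 3) (320, 400, 3)
```

View pics/m5.png

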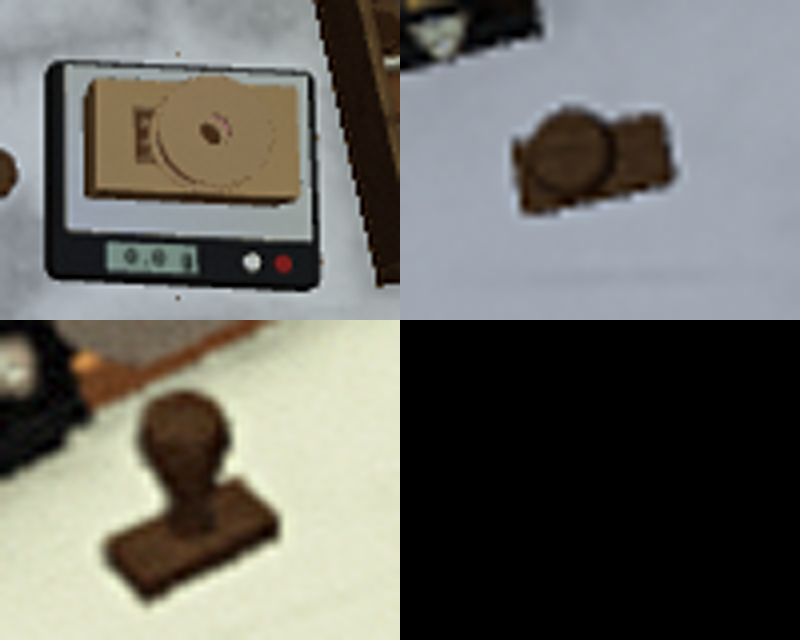

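The spool lies flat on the box with its top disc centred near panel (217,132). The stamp's head is at top pixel (241.5,319) and scene pixel (288,301).

Run:
```python
from h import *
print("spool",ray("top",[(479.3,233)],.083)," hole",ray("top",[(425+212/4,233)],.083))
print("stamp head",ray("top",[(241.5,319)],.055),ray("scene",[(288,301.2)],.047))
t=cv2.imread("pics/top0.png")
# base by its corners (panel px)
c=np.array([(513,138),(522,214),(672,184),(662,115)])
print("base centre",ray("top",(c.mean(0)-[400,0])/8+[220,300],.009), "angle",np.degrees(np.arctan2(*np.diff(ray("top",(np.array([(522,214),(672,184)])-[400,0])/8+[220,300],.01),axis=0)[0][::-1])))
s=sensors.sense();print(s["tool_pos"],s["joint_positions"])
```

```text
spool [[ 0.53121854 -0.29845116]]  hole [[ 0.53152295 -0.29571819]]
stamp head [[0.40888869 0.22076936]] [[0.41165139 0.22215107]]
base centre [[0.40934235 0.22180101]] angle -85.0596234177932
[0.41338611 0.21937572 0.1910282 ] [ 4.88226492e-01  8.84610823e-02 -4.19693698e-01  1.06280778e+00
 -4.76933599e-04  4.92679476e-01]
```

```bash
python3 -m pendant '[[[-0.033,0.018,-0.3,0],[-0.033,0.018,-0.6,0],[-0.033,0.018,-0.85,0],[-0.033,0.018,-0.95,0],[-0.033,0.018,-0.95,0]]]'; python3 -m pendant '[[[0,0,-0.15,0],[0,0,-0.3,0],[0,0,-0.4,0],[0,0,-0.44,0],[0,0,-0.44,0],[0,0,-0.44,0]]]';  python3 -m pendant '[[[0,0,0,0],[0,0,0,0],[0,0,0,0],[0,0,0,0],[0,0,0,0],[0,0,0,0],[0,0,0,0],[0,0,0,0]]]' 12 25; python3 -m pendant '[[[0,0,0.1,0],[0,0,0.3,0],[0,0,0.6,0],[0,0,0.9,0],[0,0,1,0],[0,0,1,0],[0,0,1,0]]]'
python3 - <<'E'
from h import *
im=viewer.get_image("scene");cv2.imwrite("pics/s6.png",im)
x,y=map(int,proj("scene",sensors.sense()["tool_pos"]))
print(x,y);cv2.imwrite("pics/s6c.png",cv2.resize(im[max(0,y-100):y+80,x-100:x+100],None,fx=3,fy=3,interpolation=cv2.INTER_CUBIC))
E
```

```text
clock: 18.27
tool_pos: [0.4066, 0.2204, 0.0741]
ee_rot: [-0.006, -3.136, 0.005]
ft_force: [0.3, -0.4, 0.6]
opening: 0.0499
clock: 18.77
tool_pos: [0.4097, 0.2228, 0.0252]
ee_rot: [0.004, 3.141, 0.001]
ft_force: [-0.5, 0.2, 1.5]
opening: 0.0504
clock: 19.43
tool_pos: [0.4098, 0.2231, 0.0253]
ee_rot: [0.003, 3.14, 0.001]
ft_force: [-0.6, -1.6, 6.8]
opening: 0.0217
clock: 20.02
tool_pos: [0.4094, 0.2231, 0.1449]
ee_rot: [0.002, 3.14, 0.002]
ft_force: [-0.2, 0.5, -1.0]
opening: 0.0214
285 265
```

View pics/s6c.png

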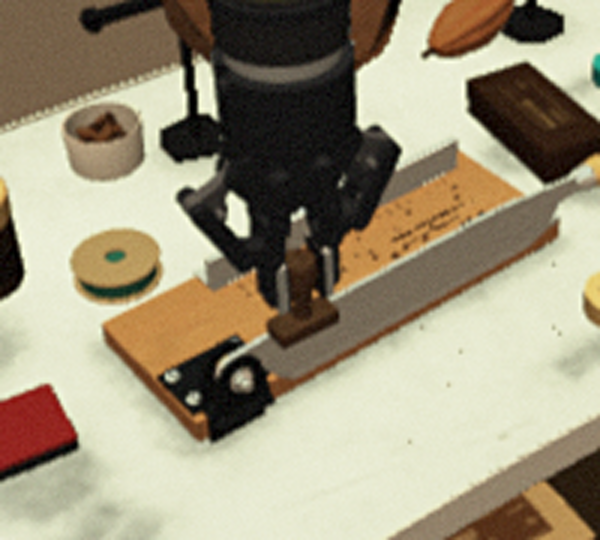

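The stamp is gripped by its handle and hangs upright. I'll carry it to the pad.

```bash
for i in 1 2; do python3 -m pendant '[[[0.12,0.18,0,-0.003],[0.24,0.36,0,-0.006],[0.36,0.54,0,-0.009],[0.475,0.72,0,-0.0125],[0.475,0.72,0,-0.0125]]]'; done;  python3 -m pendant '[[[0,0,0,0],[0,0,-0.1,0],[0,0,-0.3,0],[0,0,-0.5,0],[0,0,-0.7,0],[0,0,-0.8,0],[0,0,-0.8,0],[0,0,-0.8,0],[0,0,-0.8,0]]]'
```

```text
clock: 20.48
tool_pos: [0.4673, 0.3121, 0.1422]
ee_rot: [-0.062, -3.14, -0.001]
ft_force: [0.7, -0.6, -0.3]
opening: 0.0216
clock: 20.9
tool_pos: [0.5239, 0.3981, 0.1416]
ee_rot: [-0.124, -3.138, -0.0]
ft_force: [-0.8, -0.4, -0.5]
opening: 0.0218
clock: 21.65
tool_pos: [0.5234, 0.3957, 0.0495]
ee_rot: [0.126, 3.138, 0.001]
ft_force: [0.6, 0.2, -0.2]
opening: 0.0215
```

```bash
python3 -m pendant '[[[0,0.003,-0.03,0],[0,0.003,-0.05,0],[0,0.003,-0.06,0],[0,0.003,-0.06,0],[0,0.003,-0.06,0]]]'; python3 -m pendant '[[[0,0,-0.008,0],[0,0,-0.014,0],[0,0,-0.014,0]]]'
```

```text
clock: 22.07
tool_pos: [0.5234, 0.3962, 0.0419]
ee_rot: [0.126, 3.138, 0.001]
ft_force: [0.2, -0.1, 4.0]
opening: 0.0212
clock: 22.32
tool_pos: [0.524, 0.3962, 0.0418]
ee_rot: [0.126, 3.136, 0.001]
ft_force: [-2.4, -3.9, 13.9]
opening: 0.0215
```

```bash
python3 -m pendant '[[[0,0,0.01,0],[0,0,0.01,0]]]'; python3 -m pendant '[[[0,0,0,0],[0,0,0,0],[0,0,0,0],[0,0,0,0]]]' 45;  python3 -m pendant '[[[0,0,0.15,0],[0,0,0.4,0],[0,0,0.7,0],[0,0,1,0],[0,0,1,0]]]'; for i in 1 2 3 4; do python3 -m pendant '[[[-0.05,-0.24,0,0],[-0.1,-0.48,0,0],[-0.15,-0.7,0,0],[-0.206,-0.915,0,0],[-0.206,-0.915,0,0]]]' 80 | grep tool; done;python3 -m pendant '[[[0,0,0,0],[0,0,0,0],[0,0,0,0]]]'
python3 - <<'E'
from h import *
s=viewer.get_image("scene")
im=viewer.get_image("top");cv2.imwrite("pics/t7.png",im);cv2.imwrite("pics/s7.png",s)
a=cv2.resize(im[240:320,120:220],None,fx=4,fy=4,interpolation=cv2.INTER_CUBIC)
b=cv2.resize(s[260:340,140:240],None,fx=4,fy=4,interpolation=cv2.INTER_CUBIC)
cv2.imwrite("pics/m7.png",np.hstack([a,b]))
c=blob(im,(135,255,190,300),(0,120,60),(12,255,255)); print("pad",rect("top",c,.016))
E
```

```text
clock: 22.48
tool_pos: [0.5236, 0.3962, 0.0418]
ee_rot: [0.126, 3.138, 0.001]
ft_force: [-0.7, -2.0, 8.9]
opening: 0.0215
clock: 22.82
tool_pos: [0.5226, 0.3958, 0.0401]
ee_rot: [-0.126, -3.138, 0.001]
ft_force: [0.7, 0.6, 0.3]
opening: 0.0449
clock: 23.23
tool_pos: [0.5262, 0.3985, 0.1685]
ee_rot: [0.125, 3.131, 0.011]
ft_force: [1.6, 1.1, 0.9]
opening: 0.0447
tool_pos: [0.4963, 0.2819, 0.1601]
tool_pos: [0.4718, 0.173, 0.1602]
tool_pos: [0.4476, 0.0638, 0.1604]
tool_pos: [0.4237, -0.0456, 0.1606]
clock: 25.15
tool_pos: [0.4246, -0.0422, 0.1606]
ee_rot: [0.124, 3.139, 0.001]
ft_force: [0.6, -0.3, 0.1]
opening: 0.0801
pad [523.1 395.7  84.7  56.9 -89.5]
```

View pics/m7.png

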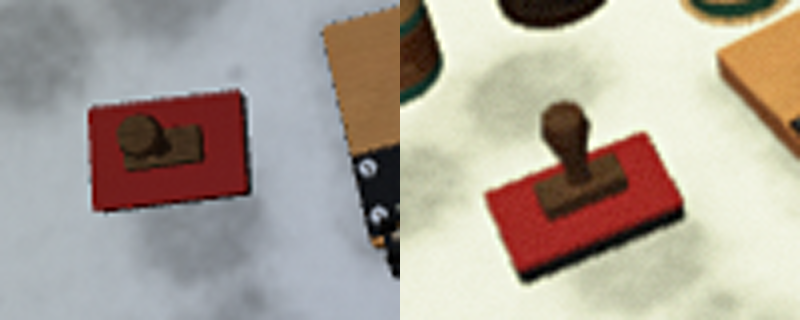

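The stamp stands upright in the middle of the pad, aligned with it. Next is the tape.

```bash
python3 -m pendant '[[[0,-0.005,-0.3,0],[0,-0.005,-0.6,0],[0,-0.005,-0.85,0],[0,-0.005,-0.97,0],[0,-0.005,-0.97,0]]]'; python3 -m pendant '[[[0,0,-0.15,0],[0,0,-0.25,0],[0,0,-0.3,0],[0,0,-0.3,0],[0,0,-0.3,0]]]';  python3 -m pendant '[[[0,0,0,0],[0,0,0,0],[0,0,0,0],[0,0,0,0],[0,0,0,0],[0,0,0,0],[0,0,0,0],[0,0,0,0]]]' 40 25; python3 -m pendant '[[[0,0,0.1,0],[0,0,0.3,0],[0,0,0.6,0],[0,0,0.9,0],[0,0,1,0],[0,0,1,0]]]'; for i in 1 2 3 4; do python3 -m pendant '[[[0.007,0.24,0,0],[0.014,0.48,0,0],[0.02,0.7,0,0],[0.026,0.913,0,0],[0.026,0.913,0,0]]]' | grep -E "tool|open"; done; python3 -m pendant '[[[0,0,0,0],[0,0,-0.1,0],[0,0,-0.3,0],[0,0,-0.5,0],[0,0,-0.7,0],[0,0,-0.8,0],[0,0,-0.8,0],[0,0,-0.8,0]]]'
python3 - <<'E'
from h import *
print(ray("top",[(160.75,277)],.025))
E
```

```text
clock: 25.67
tool_pos: [0.421, -0.0428, 0.0411]
ee_rot: [-0.123, -3.133, -0.001]
ft_force: [-0.2, -0.1, 0.4]
opening: 0.08
clock: 26.08
tool_pos: [0.4246, -0.0437, 0.0089]
ee_rot: [0.125, 3.139, -0.0]
ft_force: [0.6, 0.2, -0.7]
opening: 0.0798
clock: 26.75
tool_pos: [0.4248, -0.044, 0.0094]
ee_rot: [0.126, 3.137, 0.0]
ft_force: [-1.6, 0.1, 8.8]
opening: 0.0503
clock: 27.25
tool_pos: [0.4271, -0.0442, 0.1323]
ee_rot: [0.126, 3.132, -0.001]
ft_force: [1.0, -0.4, -0.4]
opening: 0.0502
tool_pos: [0.4267, 0.0689, 0.1275]
opening: 0.0503
tool_pos: [0.4304, 0.1782, 0.1276]
opening: 0.05
tool_pos: [0.4338, 0.2876, 0.1276]
opening: 0.05
tool_pos: [0.4371, 0.397, 0.1275]
opening: 0.0499
clock: 29.58
tool_pos: [0.4362, 0.3929, 0.032]
ee_rot: [-0.127, -3.138, 0.002]
ft_force: [0.2, 0.6, 0.4]
opening: 0.0501
[[0.52228723 0.39440799]]
```

```bash
python3 -m pendant '[[[0.008,0.019,-0.06,0],[0.008,0.019,-0.12,0],[0.008,0.019,-0.16,0],[0.008,0.019,-0.18,0],[0.008,0.019,-0.18,0],[0.008,0.019,-0.18,0]]]'; python3 -m pendant '[[[0,0,-0.01,0],[0,0,-0.015,0],[0,0,-0.015,0]]]'; python3 -m pendant '[[[0,0,0.005,0],[0,0,0.005,0],[0,0,0.005,0],[0,0,0.005,0]]]' 72;  python3 -m pendant '[[[0,0,0.15,0],[0,0,0.4,0],[0,0,0.7,0],[0,0,1,0],[0,0,1,0]]]'; for i in 1 2; do python3 -m pendant '[[[0,-0.24,0.05,0],[0,-0.48,0.1,0],[0,-0.7,0.15,0],[0,-0.9,0.2,0],[0,-0.9,0.2,0]]]'; done; python3 -m pendant '[[[0,0,0,0],[0,0,0,0],[0,0,0,0],[0,0,0,0]]]'
python3 - <<'E'
from h import *
im=viewer.get_image("top");cv2.imwrite("pics/t8.png",im)
c=blob(im,(135,255,190,300),(0,120,60),(12,255,255)); print("pad",rect("top",c,.016))
c=blob(im,(140,303,190,350),(10,70,100),(35,255,255)); print("tape",rect("top",c,.018))
E
```

```text
clock: 30.08
tool_pos: [0.4373, 0.3967, 0.0106]
ee_rot: [-0.126, -3.139, 0.0]
ft_force: [-0.4, -0.7, -0.8]
opening: 0.0501
clock: 30.33
tool_pos: [0.4377, 0.397, 0.0095]
ee_rot: [0.126, 3.139, 0.001]
ft_force: [-0.0, -0.4, 3.9]
opening: 0.0497
clock: 30.67
tool_pos: [0.4374, 0.3966, 0.0094]
ee_rot: [0.126, 3.139, -0.0]
ft_force: [-1.0, -0.9, -0.0]
opening: 0.0719
clock: 31.08
tool_pos: [0.4409, 0.3997, 0.1368]
ee_rot: [0.126, 3.131, 0.012]
ft_force: [1.8, 0.9, 0.4]
opening: 0.072
clock: 31.5
tool_pos: [0.4374, 0.2853, 0.1543]
ee_rot: [0.131, 3.138, -0.002]
ft_force: [0.2, -0.3, -0.6]
opening: 0.0721
clock: 31.92
tool_pos: [0.4377, 0.178, 0.1782]
ee_rot: [0.131, 3.138, -0.002]
ft_force: [-0.9, 0.5, 0.5]
opening: 0.072
clock: 32.25
tool_pos: [0.4373, 0.1816, 0.177]
ee_rot: [-0.124, -3.139, -0.0]
ft_force: [-0.2, 0.5, -0.1]
opening: 0.0721
pad [507.5 436.2  26.8   8.8  19. ]
tape [440.3 402.5  54.8  38.2 -10.2]
```

View pics/t8.png

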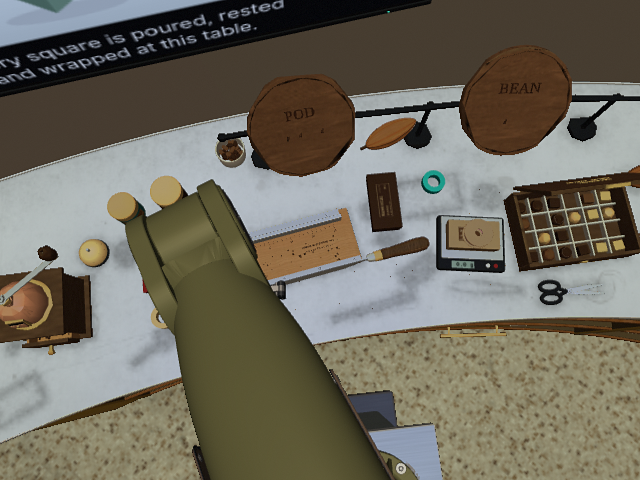

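The forearm hides the pad. I'll move aside to the right and look again.

```bash
for i in 1 2; do python3 -m pendant '[[[0,-0.24,0,0],[0,-0.48,0,0],[0,-0.7,0,0],[0,-0.9,0,0],[0,-0.9,0,0],[0,-0.9,0,0]]]'; done
python3 - <<'E'
from h import *
im=viewer.get_image("top");cv2.imwrite("pics/t9.png",im)
c=blob(im,(135,255,190,300),(0,120,60),(12,255,255)); print("pad",rect("top",c,.016))
c=blob(im,(140,303,190,350),(10,70,100),(35,255,255)); print("tape",rect("top",c,.018))
a=cv2.resize(im[190:350,100:300],None,fx=3,fy=3,interpolation=cv2.INTER_CUBIC);cv2.imwrite("pics/t9c.png",a)
E
```

```text
clock: 32.8
tool_pos: [0.4375, 0.0724, 0.1773]
ee_rot: [-0.128, -3.139, -0.001]
ft_force: [0.4, 0.2, 0.1]
opening: 0.0719
clock: 33.3
tool_pos: [0.4378, -0.035, 0.1773]
ee_rot: [0.127, 3.139, 0.001]
ft_force: [-0.2, 1.2, 0.9]
opening: 0.0721
pad [523.  395.7  84.6  56.7 -89.2]
tape [438.  395.8  50.5  49.2 -49.4]
```

View pics/t9c.png

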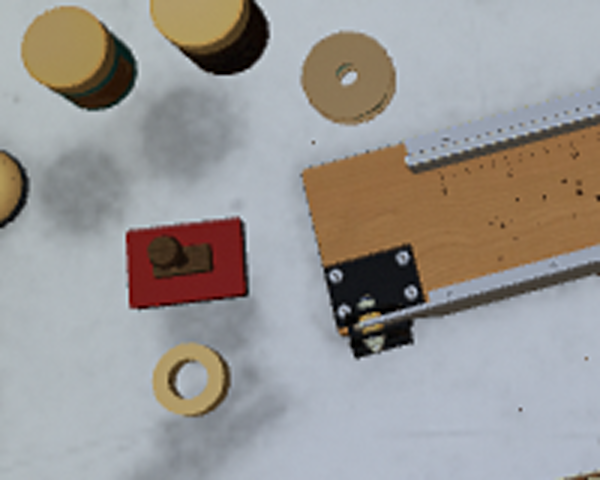

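The tape centre is at (438.0,395.8) and the pad at (523,395.7), so they are in line. The gap is 85−29.5−26 ≈ 29.5 mm. The stamp is upright on the pad and the arm is clear, so I'm handing in.

```bash
python3 -c "
from bench import order
print(order.finish_job())"
```

```text
the job is handed in; nothing more can be done
None
```

I did all four placements in the order asked and handed the job in at about 33 s on the robot's clock. The gripper was open and the arm was clear of everything.

My last checks, from the top-camera pictures:

- **Box:** its centre is within about 1 mm of the middle of the scale's plate. Its long side is aligned with the scale to about 0.2°.
- **Spool:** it lies flat on the box. Its hole measured about 2 mm from the box's middle, and its outer disc about 4 mm. These two readings disagree by about 3 mm; I set the spool down within 1 mm of the box's middle.
- **Stamp:** it stands upright, about 2 mm from the middle of the ink pad.
- **Tape:** it lies flat in line with the pad's middle, about 29.5 mm clear of the front edge.
- **Left alone:** I did not touch the bigger spool, the bigger box or the turquoise ring.

One check failed at first: the arm hid the pad in the first picture after placing the tape, so those readings were wrong. I moved the arm aside and measured again. The highest wrist force I saw was about 15 N.

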